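# Swap an empty sugar tube by pushing it through the rack

## Robot

A 6-joint arm with a two-finger parallel gripper is mounted at the origin on the work surface. World frame = base frame: x ahead of the robot, y to its left, z up, the work surface at z = 0. Lengths are in m, angles in rad, forces in N, time in s.
With the tool pointing down it reaches from about 0.3 to 0.75 m from the base axis. Payload 8.5 kg.
Tool frame: the origin (TCP) lies at the centre of the arm's flange, where the gripper is bolted on; the fingertips stand 166 mm ahead of it and the grasp point (between the pads) lies 147 mm ahead of it; z points along the fingers, y is the line along which they close (so a half turn about z gives the same grasp; the last joint's range is limited). The gripper opens to 88 mm and grips with 3 to 60 N. Pads are 18 mm wide; open, the fingers measure 123 mm over their backs; the gripper's body (75 mm by 187 mm) begins 45 mm behind the grasp point.
Start: joints at [1.087, 0.381, 1.297, -0, 1.464, -0.215], TCP at [0.146, 0.53, 0.405] pointing down, gripper open.
Joint ranges: [-3.11, 3.11], [-0.89, 2.33], [0.22, 2.48], [-1.42, 4.56], [0.17, 2.85], [-2.88, 2.88]. Speed limits (rad/s): [2.39, 2.39, 3.14, 3.14, 3.14, 3.14].

## Interface

Orientations are given as a 3x3 rotation matrix whose columns are the frame's x, y, z axes.
In Python, from rig import r gives the robot as it stands. The module is installed in compiled form; this text tells all that it offers.
- The arm moves only by the tool apply_moves, never from a script. Its argument "deltas" is a list of rows, each an object with "delta_pos": the shift along the world's x, y, z in cm, a list of three; "dr": the turn, a rotation vector about the world's x, y, z in rad, a list of three. In form: [{"delta_pos": [tx, ty, tz], "dr": [ax, ay, az]}, ...]. A call has 1 to 20 rows; each row is the pose to reach, as a shift and turn from the pose commanded when the call began; what a row does not reach only later rows make up. A row lasts 1/10 s, in which the tool goes at most 50 mm and 8.59 degrees, less where a joint would pass 70% of its speed; a pose out of reach is approached as far as the arm can. A call with a gripper value outside its range is refused whole. "gripper" is the opening, from 0 (shut) to 1 (fully open), set as the call begins (left out, the last holds). The fingers move at their own pace and stop on an object; the grip force is fixed at half the most. Time passes only in rows, so rows that repeat a pose let the fingers close. It gives the time, the measured TCP pose, the force, the opening and the grip force at its end, in the units of the state.
- r.state(): the state, without advancing time (a new reading comes with each control period).
- r.snapshot(name): name is "scene" or "side" or "wrist"; returns (picture, depth): 420x560x3 uint8, blue, green, red; 420x560 float32, m along the optical axis (not along the pixel's ray), 0 where there is no reading.
- r.camera_params(name): a dict with "vfov" (degrees; the focal length in pixels is half the picture's height over the tangent of half this angle, whatever the lens; pixels are square), "cx", "cy" (the principal point, pixels), "k1" (the pictures are not rectified: a ray, as slopes to the right and down, at radius r is drawn at 1 + k1 r^2 times it, then the intrinsics apply), "position" and "orientation" of the camera in the world. Camera axes: x right, y up, looking along -z (the intrinsics and any distortion apply to the point x, -y, -z); pixel columns grow to the right and rows downward; lengths in m; the calibration is good to about 2 mm. A picture is of the moment at which its call begins: read the wrist's pose just before it. camera_params takes no time and is no camera call; for the wrist camera it gives the pose at the moment of the call.
- r.close_job(): hands the job in; it is judged then, once.
Trained networks look in the newest picture that a camera, given by its name, has taken for a name from the list of things; names that differ only in an ending like _2 or _b are one class to them, and where a whole thing is asked for, a point or a joint stands for the part that bears it (a point fixed in the world has none). Each returns a list of dicts, best first, with "score" (0 to 1); they miss things now and then, are a little off and sometimes report something else, mostly with a low value. They report only what shows in the picture. A call takes as long as a camera call.
- r.spot_in(camera, label): "extent" ([left, top, right, bottom] in pixels, round what is visible of it).
- r.trace(camera, label): "mask" (420x560 bool, what is visible of it) and "extent" ([left, top, right, bottom] in pixels, round what is visible of it).
- r.pinpoint(camera, label): "point" ([column, row] in pixels: a listed point, or the origin of a listed thing).
The state is a dict: "t": time; "joint_pos": joint angles; "joint_velocities": joint speeds; "joint_torque": joint torques, N m; "ee_pos": TCP position; "orientation": TCP orientation; "force": force on the tool from outside, world axes, zero at the start; "moment": the same for the moment, N m; "grip_width": finger opening in m; "finger_force": force on a finger pad.
Only numpy, scipy, OpenCV 4.12 (cv2) and the standard library are available. Lean on these libraries where they do the work, as an engineer would, in place of code of your own. Each camera call takes 0.05 s, during which the arm holds its last target. There are 200 camera calls.

## Task

One place of the lying tube rack holds an empty tube (white with black ends); change it for the full red tube. Lay the red tube on the rails on the rack's green side, in line with the empty one, and push it in from its end until it sits flush in the rack, so that it drives the empty tube out on the other side; do not touch the empty tube until it has been pushed right out. Then put the empty tube flat in the blue bin, and leave the orange and green tubes and the paper cup as they are.

Things in the scene. Friction and masses are not known exactly. Their poses are not given: they have to be found in the camera images.
- rack: fixed grey rack, 200 (x) by 380 (y) mm, three bores along its own y axis, at its x = -64, 0, +64 mm, axes 45 mm above the table; origin on the table under its centre. Two upright plates 12 mm thick, 75 mm high, with 36 mm holes: green (loading side), outer face at y = -55 mm; black (exit side), outer face at y = +55 mm. Between them it is open above. A flush tube has its middle at y = 0.
- rack_load (a point): point on the middle bore's axis on the green side, 120 mm (along the rack's -y) from the rack's centre, 45 mm high: the middle of a tube laid ready here. Under each bore a pair of steel rails (8 mm thick, 18 mm between centres, tops 32 mm above the table, base 10 mm) runs from y = -183 to +183 mm through both plates; a tube lying on them is centred on the holes, slides easily (about 1 N), and its end is free.
- rack_face (a point): centre of the middle hole in the green plate's outer face, 55 mm (along the rack's -y) from its centre, 45 mm high. A finger pointing down that pushes a tube's end, tip near the height of the axis, meets this plate above the hole just as the tube becomes flush.
- rack_exit (a point): point on the middle bore's axis on the black plate's side, 110 mm (along the rack's +y) from the rack's centre, 45 mm high: about where the middle of a pushed-out tube lies on the rails. A 48 mm high wall at y = 184 mm ends the rails.
- full_tube: the full tube: red with yellow ends, about 80 g; rigid cylinder 110 mm long, 30 mm diameter, flat ends, both ends alike; origin at its middle, own y axis along its length (it may have rolled about that axis). It starts lying on the black rest.
- empty_tube: the empty tube: white with black ends, about 30 g; rigid cylinder 110 mm long, 30 mm diameter, flat ends, both ends alike; origin at its middle, own y axis along its length (it may have rolled about that axis). It starts flush in any one of the three bores, where the plates hide its black ends.
- orange_tube: a full orange tube with yellow ends, flush in another bore, to be left there; rigid cylinder 110 mm long, 30 mm diameter, flat ends, both ends alike; origin at its middle, own y axis along its length (it may have rolled about that axis)
- green_tube: a full green tube with yellow ends, flush in the remaining bore, to be left there; rigid cylinder 110 mm long, 30 mm diameter, flat ends, both ends alike; origin at its middle, own y axis along its length (it may have rolled about that axis)
- rest: fixed low black rest, 50 mm (x) by 120 mm (y), on which the red tube lies on two short steel rails along the rest's y axis, its own axis 37 mm above the table; origin on the table under its centre. The rails lie under the tube, 26 mm wide over both, so fingers can go down on both sides of it. It is either to the left or to the right of the rack.
- bin: fixed open blue bin for returned tubes, outside 200 mm (x) by 160 mm (y) by 50 mm high, walls and floor about 4 mm; origin on the table under its centre. It is on the other side of the rack from the rest.
- cup: loose white paper cup, 80 mm wide and 90 mm high, upright on the left, beyond and beside the exit end of the rack; origin under its foot; leave alone

How it is judged:
By the outcome, as a careful person would: the job done as asked, in the order asked, and still so for the second after the job is handed in, with the robot touching nothing.
It also fails if it takes over 67 s, if anything falls off the work surface, if the arm or the gripper's body presses on something with over 40 N, if the wrist force passes 120 N, or if a joint passes its speed limit or range.

## Working session

There is one attempt and no reset: what is moved stays moved. The work goes in short steps, Python scripts to look and compute and a tool call to move; the robot and the scene stay as the last step left them, time stands still between calls to the robot, and variables do not carry over. Pictures are saved under pics/ and viewed, at most 10 in all, crops included, and the job is handed in when it is done.

Besides the shell and the picture viewer there is one more tool, called after ">>>" by a JSON object that holds its "api" and its "payload", one argument or row to a line. apply_moves: Moves the arm, as the interface text tells. Its arguments: {"type":"object","properties":{"deltas":{"type":"array","items":{"type":"object","properties":{"delta_pos":{"type":"array","items":{"type":"number"}},"dr":{"type":"array","items":{"type":"number"}}}}},"gripper":{"type":"number"}},"required":["deltas"]}

```bash
mkdir -p pics; cat > h.py <<'E'
import numpy as np, cv2
from rig import r
def cam(n):
    p=r.camera_params(n); f=210/np.tan(np.radians(p['vfov'])/2)
    return p,f,np.array(p['position']),np.array(p['orientation'])
def rays(n,px):
    p,f,o,R=cam(n); px=np.atleast_2d(np.array(px,float))
    d=(px-[p['cx'],p['cy']])/f; u=d.copy()
    for _ in range(20): u=d/(1+p['k1']*(u**2).sum(1,keepdims=True))
    return o,np.c_[u[:,0],-u[:,1],-np.ones(len(u))]@R.T
def onz(n,px,z):
    o,d=rays(n,px); return o+d*((z-o[2])/d[:,2])[:,None]
def pts(n,mask,depth):
    v,u=np.nonzero(mask&(depth>0)); o,d=rays(n,np.c_[u,v]); return o+d*depth[v,u][:,None]
E
cat > a.py <<'E'
from h import *
ims=[]
for n in ['scene','side']:
    im,d=r.snapshot(n); ims.append(im); print(n,cam(n)[2])
    for l in ['rack','full_tube','empty_tube','orange_tube','green_tube','rest','bin','cup']:
        t=r.trace(n,l)
        if not t: print(l,None); continue
        t=t[0]; P=pts(n,cv2.erode(t['mask'].astype(np.uint8),np.ones((3,3)))>0,d)
        q=r.pinpoint(n,l); q=q[0] if q else None
        print(l,round(t['score'],2),t['extent'],'med',np.median(P,0).round(3) if len(P) else None, 'min',P.min(0).round(3) if len(P) else None,'max',P.max(0).round(3) if len(P) else None, 'o',q and (np.round(q['point'],1),onz(n,q['point'],{'rack':0,'rest':0,'bin':0,'cup':0,'full_tube':.037}.get(l,.045))[0].round(4)))
    for l in ['rack_load','rack_face','rack_exit']:
        q=r.pinpoint(n,l)
        if q: print(l,q[0]['score'],onz(n,q[0]['point'],.045)[0].round(4))
    cv2.imwrite(f'pics/{n}0.png',im)
print(r.state()['t'])
E
python3 a.py
```

```text
scene [1.06419106 0.04026184 0.86507101]
rack 0.73 [193.6, 161.5, 365.6, 263.8] med [ 0.578 -0.008  0.011] min [ 0.457 -0.216 -0.004] max [0.666 0.166 0.079] o (array([282.5, 215.4]), array([ 0.5555, -0.0194, -0.    ]))
full_tube 0.89 [426.9, 173.1, 473.4, 189.6] med [0.455 0.366 0.049] min [0.429 0.313 0.035] max [0.475 0.418 0.055] o (array([151.8, 179.2]), array([ 0.5074, -0.3365,  0.037 ]))
empty_tube 0.89 [259.2, 224.1, 298.2, 239.9] med [ 0.633 -0.022  0.056] min [ 0.618 -0.063  0.044] max [0.642 0.018 0.062] o (array([279.5, 233.2]), array([ 0.627 , -0.0183,  0.045 ]))
orange_tube 0.61 [262.2, 198.7, 299.8, 215.6] med [ 0.57  -0.023  0.057] min [ 0.555 -0.063  0.042] max [0.579 0.018 0.063] o (array([277.7, 209.8]), array([ 0.5685, -0.0284,  0.045 ]))
green_tube 0.79 [263.2, 175.2, 303.9, 190.8] med [ 0.507 -0.024  0.056] min [ 0.492 -0.065  0.038] max [0.515 0.017 0.061] o (array([280.9, 181.9]), array([ 0.4922, -0.0291,  0.045 ]))
rest 0.63 [418.6, 185.9, 470.0, 202.5] med [0.461 0.359 0.006] min [0.441 0.307 0.001] max [0.484 0.425 0.024] o (array([443.8, 192.3]), array([ 0
[... 1350 characters left out ...]
-0.082  0.038] max [0.508 0.02  0.064] o (array([273. , 226.1]), array([ 0.4965, -0.0152,  0.045 ]))
rest 0.54 [205.4, 141.5, 234.0, 167.2] med [0.439 0.341 0.007] min [0.417 0.305 0.002] max [0.479 0.414 0.024] o (array([218., 156.]), array([0.4489, 0.3564, 0.    ]))
bin 0.58 [264.5, 301.8, 377.5, 396.0] med [ 0.483 -0.351  0.006] min [ 0.372 -0.446 -0.003] max [ 0.585 -0.266  0.055] o (array([320.8, 349.3]), array([ 0.4843, -0.3503,  0.    ]))
cup 0.97 [279.4, 121.4, 302.6, 155.4] med [0.662 0.281 0.061] min [0.629 0.262 0.005] max [0.703 0.345 0.094] o (array([288.3, 148.3]), array([0.6678, 0.3157, 0.    ]))
rack_face 0.7 [ 0.5604 -0.0716  0.045 ]
rack_exit 0.98 [0.5625 0.0831 0.045 ]
2.0
```

View pics/scene0.png

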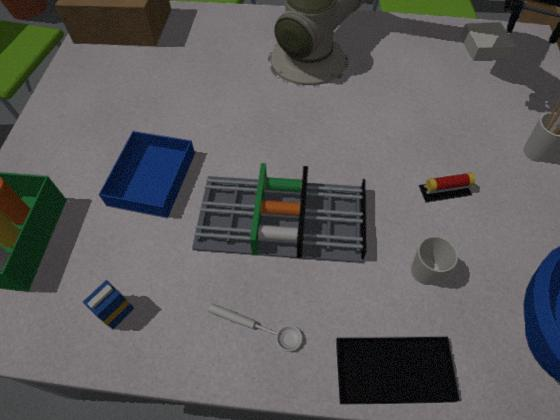

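View pics/side0.png

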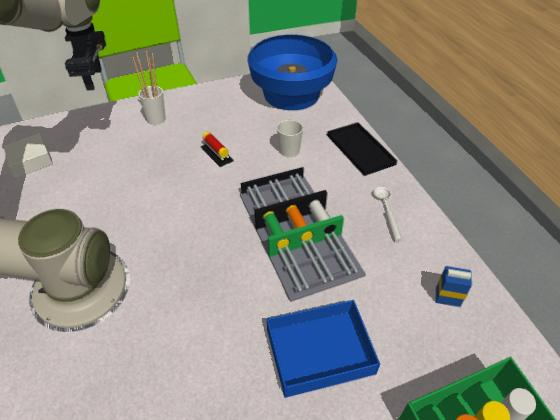

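```bash
cat > b.py <<'E'
from h import *
def fit(P,rad=.015):
    c=np.median(P,0); w=np.linalg.svd(P[:,:2]-c[:2],full_matrices=False)[2][0]; return c,np.degrees(np.arctan2(w[1],w[0]))%180
from scipy.optimize import least_squares
for n in ['scene','side']:
    im,d=r.snapshot(n)
    for l,z in [('full_tube',.037),('empty_tube',.045),('orange_tube',.045),('green_tube',.045)]:
        t=r.trace(n,l)[0]; P=pts(n,cv2.erode(t['mask'].astype(np.uint8),np.ones((3,3)))>0,d)
        # cylinder fit: x0, slope, z0
        ym=P[:,1].mean()
        f=lambda p:(np.hypot((P[:,0]-p[0]-p[1]*(P[:,1]-ym))/np.hypot(1,p[1]),P[:,2]-p[2])-.015)
        s=least_squares(f,[P[:,0].mean(),0,z],loss='soft_l1',f_scale=.002)
        print(n,l,len(P),'x',s.x[0].round(4),'y',ym.round(4),'yr',np.percentile(P[:,1],[2,98]).round(3),'slope',s.x[1].round(4),'z',s.x[2].round(4),'rms',np.abs(f(s.x)).mean().round(4), fit(P)[1].round(2))
    t=r.trace(n,'rack')[0]; P=pts(n,t['mask'],d); H=P[(P[:,2]>.07)]
    for s_ in (0,1):
        Q=H[(H[:,1]>-.023)==s_]; k=np.polyfit(Q[:,0],Q[:,1],1); print('plate',len(Q),Q.mean(0).round(4),'dy/dx',k[0].round(4),np.percentile(Q[:,0],[1,99]).round(3))
    t=r.trace(n,'bin')[0]; P=pts(n,t['mask'],d); H=P[P[:,2]>.04]; print('bin',cv2.minAreaRect((H[:,:2]*1000).astype(np.float32)))
E
python3 b.py
```

```text
scene full_tube 516 x 0.4475 y 0.3649 yr [0.314 0.42 ] slope -0.2777 z 0.0362 rms 0.0015 105.55
scene empty_tube 495 x 0.447 y 0.3665 yr [0.315 0.418] slope -0.2764 z 0.0362 rms 0.0014 105.08
scene orange_tube 407 x 0.5624 y -0.0226 yr [-0.062  0.016] slope -0.0191 z 0.0442 rms 0.0012 90.78
scene green_tube 383 x 0.4979 y -0.023 yr [-0.062  0.015] slope -0.0116 z 0.0441 rms 0.0012 91.58
plate 443 [ 0.5701 -0.0711  0.074 ] dy/dx 0.0116 [0.468 0.663]
plate 424 [0.5673 0.0268 0.0742] dy/dx 0.0141 [0.465 0.662]Traceback (most recent call last):
  File "b.py", line 17, in <module>
    t=r.trace(n,'bin')[0]; P=pts(n,t['mask'],d); H=P[P[:,2]>.04]; print('bin',cv2.minAreaRect((H[:,:2]*1000).astype(np.float32)))
      ~~~~~~~~~~~~~~~~^^^
IndexError: list index out of range
```

```bash
cat > c.py <<'E'
from h import *
s=r.state(); print(s['t'],s['ee_pos'],np.round(s['orientation'],4),s['grip_width'],s['force'])
for n in ['side','scene']:
    im,d=r.snapshot(n)
    m=(im[...,0]>90)&(im[...,2]<60)&(im[...,1]<110)&(d>0)
    P=pts(n,m,d); H=P[(P[:,2]>.04)&(P[:,2]<.06)&(P[:,1]<-.2)&(P[:,1]>-.5)&(P[:,0]>.3)&(P[:,0]<.65)]
    print('bin',len(H),len(H) and cv2.minAreaRect((H[:,:2]*1000).astype(np.float32)), len(H) and cv2.boxPoints(cv2.minAreaRect((H[:,:2]*1000).astype(np.float32))))
print(cam('wrist')[2:],cam('wrist')[1])
E
python3 c.py
```

```text
2.35 [0.14605855 0.53024272 0.40475196] [[-9.641e-01  2.656e-01 -0.000e+00]
 [ 2.656e-01  9.641e-01  1.000e-04]
 [ 0.000e+00  1.000e-04 -1.000e+00]] 0.08829242667690032 [-0.23304951  0.49885942 -0.49816826]
bin 942 ((479.54327392578125, -355.18475341796875), (161.855712890625, 199.30162048339844), 83.28614044189453) [[ 371.11447 -423.90738]
 [ 569.0494  -447.20792]
 [ 587.97205 -286.46213]
 [ 390.03717 -263.1616 ]]
bin 195 ((480.0388488769531, -355.1349182128906), (159.4761199951172, 199.70071411132812), 83.3819580078125) [[ 371.66403 -422.8339 ]
 [ 570.03406 -445.8494 ]
 [ 588.4137  -287.43594]
 [ 390.04364 -264.42044]]
(array([0.06376298, 0.55236268, 0.38466816]), array([[ 2.65738405e-01, -9.13086642e-01, -3.09282854e-01],
       [ 9.64044883e-01,  2.51441887e-01,  8.59909335e-02],
       [-7.50508420e-04, -3.21013646e-01,  9.47074272e-01]])) 352.4182766469953
```

>>> {"api": "apply_moves", "payload": {
  "deltas": [
    {"delta_pos":[30.1,-16.4,-10],"dr":[0,0,-1.031]},
    {"delta_pos":[30.1,-16.4,-10],"dr":[0,0,-1.031]},
    {"delta_pos":[30.1,-16.4,-10],"dr":[0,0,-1.031]},
    {"delta_pos":[30.1,-16.4,-10],"dr":[0,0,-1.031]},
    {"delta_pos":[30.1,-16.4,-10],"dr":[0,0,-1.031]},
    {"delta_pos":[30.1,-16.4,-10],"dr":[0,0,-1.031]},
    {"delta_pos":[30.1,-16.4,-10],"dr":[0,0,-1.031]},
    {"delta_pos":[30.1,-16.4,-10],"dr":[0,0,-1.031]},
    {"delta_pos":[30.1,-16.4,-10],"dr":[0,0,-1.031]},
    {"delta_pos":[30.1,-16.4,-10],"dr":[0,0,-1.031]},
    {"delta_pos":[30.1,-16.4,-10],"dr":[0,0,-1.031]},
    {"delta_pos":[30.1,-16.4,-10],"dr":[0,0,-1.031]}
  ]
}}

```text
t: 3.65
ee_pos: [0.446, 0.3671, 0.3054]
orientation: [[-0.27, 0.963, 0.001], [0.963, 0.27, 0.0], [0.0, 0.001, -1.0]]
force: [-0.1, 0.2, -0.2]
grip_width: 0.088
finger_force: 0.0
```

```bash
cat > w.py <<'E'
import sys
from h import *
from scipy.optimize import least_squares
def tube(l,z0,n='wrist'):
    im,d=r.snapshot(n); t=r.trace(n,l)
    if not t: print('none'); return im
    t=t[0]; P=pts(n,cv2.erode(t['mask'].astype(np.uint8),np.ones((3,3)))>0,d)
    ym=P[:,1].mean()
    f=lambda p:(np.hypot((P[:,0]-p[0]-p[1]*(P[:,1]-ym))/np.hypot(1,p[1]),P[:,2]-p[2])-.015)
    s=least_squares(f,[P[:,0].mean(),0,z0],loss='soft_l1',f_scale=.001)
    yr=np.percentile(P[:,1],[.5,99.5]); yc=yr.mean()
    print(l,t['score'],len(P),'x at yc',(s.x[0]+s.x[1]*(yc-ym)).round(4),'yc',yc.round(4),'yr',yr.round(4),'slope',s.x[1].round(4),'z',s.x[2].round(4),'res',np.abs(f(s.x)).mean().round(4)); return im
if __name__=='__main__':
    s=r.state(); print(s['t'],s['ee_pos'].round(4),np.round(s['orientation'],4).tolist(),s['grip_width'],np.round(s['force'],2))
    im=tube(sys.argv[1],float(sys.argv[2])); cv2.imwrite('pics/%s.png'%sys.argv[3],im)
E
python3 w.py full_tube .037 w1
```

```text
3.65 [0.446  0.3671 0.3054] [[-0.2699, 0.9629, 0.0007], [0.9629, 0.2699, 0.0004], [0.0003, 0.0008, -1.0]] 0.08800012934437314 [-0.09  0.25 -0.21]
full_tube 0.93 5553 x at yc 0.4448 yc 0.3691 yr [0.316  0.4222] slope -0.2773 z 0.0361 res 0.0005
```

>>> {"api": "apply_moves", "payload": {
  "deltas": [
    {"delta_pos":[-0.1,0.2,-4],"dr":[0,0,0]},
    {"delta_pos":[-0.1,0.2,-8],"dr":[0,0,0]},
    {"delta_pos":[-0.1,0.2,-10.5],"dr":[0,0,0]},
    {"delta_pos":[-0.1,0.2,-11.9],"dr":[0,0,0]},
    {"delta_pos":[-0.1,0.2,-11.9],"dr":[0,0,0]}
  ]
}}

```text
t: 4.25
ee_pos: [0.4455, 0.3683, 0.1841]
orientation: [[-0.268, 0.963, -0.003], [0.963, 0.268, -0.002], [-0.001, -0.004, -1.0]]
force: [-0.7, 0.4, -0.2]
grip_width: 0.088
finger_force: 0.0
```

>>> {"api": "apply_moves", "payload": {
  "deltas": [
    {"delta_pos":[0,0,0],"dr":[0,0,0]},
    {"delta_pos":[0,0,0],"dr":[0,0,0]},
    {"delta_pos":[0,0,0],"dr":[0,0,0]},
    {"delta_pos":[0,0,0],"dr":[0,0,0]},
    {"delta_pos":[0,0,0],"dr":[0,0,0]},
    {"delta_pos":[0,0,0],"dr":[0,0,0]},
    {"delta_pos":[0,0,0],"dr":[0,0,0]},
    {"delta_pos":[0,0,0],"dr":[0,0,0]}
  ],
  "gripper": 0.1
}}

```text
t: 5.05
ee_pos: [0.4461, 0.3682, 0.1857]
orientation: [[-0.268, 0.964, 0.0], [0.964, 0.268, 0.0], [-0.0, 0.0, -1.0]]
force: [0.0, 0.2, -0.3]
grip_width: 0.0289
finger_force: 30.0
```

>>> {"api": "apply_moves", "payload": {
  "deltas": [
    {"delta_pos":[0,0,2],"dr":[0,0,0]},
    {"delta_pos":[0,0,6],"dr":[0,0,0]},
    {"delta_pos":[0,0,11],"dr":[0,0,0]},
    {"delta_pos":[0,0,14],"dr":[0,0,0]},
    {"delta_pos":[0,0,14],"dr":[0,0,0]}
  ]
}}

```text
t: 5.55
ee_pos: [0.4462, 0.3684, 0.3301]
orientation: [[-0.268, 0.963, 0.007], [0.963, 0.268, 0.004], [0.002, 0.008, -1.0]]
force: [-0.3, 0.4, -1.9]
grip_width: 0.0287
finger_force: 30.0
```

>>> {"api": "apply_moves", "payload": {
  "deltas": [
    {"delta_pos":[6,-16,2],"dr":[0,0,-0.257]},
    {"delta_pos":[6,-16,2],"dr":[0,0,-0.257]},
    {"delta_pos":[6,-16,2],"dr":[0,0,-0.257]},
    {"delta_pos":[18.2,-44.8,2],"dr":[0,0,-0.257]},
    {"delta_pos":[18.2,-44.8,2],"dr":[0,0,-0.257]},
    {"delta_pos":[18.2,-44.8,2],"dr":[0,0,-0.257]},
    {"delta_pos":[18.2,-44.8,2],"dr":[0,0,-0.257]},
    {"delta_pos":[18.2,-44.8,2],"dr":[0,0,-0.257]},
    {"delta_pos":[18.2,-44.8,2],"dr":[0,0,-0.257]},
    {"delta_pos":[18.2,-44.8,2],"dr":[0,0,-0.257]},
    {"delta_pos":[18.2,-44.8,2],"dr":[0,0,-0.257]},
    {"delta_pos":[18.2,-44.8,2],"dr":[0,0,-0.257]}
  ]
}}

```text
t: 6.75
ee_pos: [0.628, -0.0801, 0.3441]
orientation: [[-0.013, 1.0, -0.003], [1.0, 0.013, 0.001], [0.001, -0.003, -1.0]]
force: [0.4, -0.3, -1.6]
grip_width: 0.0287
finger_force: 30.0
```

```bash
cat > d.py <<'E'
from w import *
s=r.state(); print(s['t'],s['ee_pos'].round(4),np.round(s['orientation'],4).tolist())
for l in ['empty_tube','orange_tube','green_tube','full_tube']: im=tube(l,.045 if l!='full_tube' else .18)
cv2.imwrite('pics/w2.png',im); im,d=r.snapshot('wrist')
P=pts('wrist',d>0,d); ok=(P[:,2]>.068)&(P[:,2]<.08)&(P[:,0]>.45)&(P[:,0]<.68)
for a,b in [(-.09,-.05),(.01,.05)]:
    Q=P[ok&(P[:,1]>a)&(P[:,1]<b)]
    if len(Q)>50: k=np.polyfit(Q[:,0],Q[:,1],1); print('plate',len(Q),Q.mean(0).round(4),'slope',k[0].round(4),'y@.626',np.polyval(k,.626).round(4),'resid pct',np.percentile(Q[:,1]-np.polyval(k,Q[:,0]),[2,98]).round(4),'x',np.percentile(Q[:,0],[.5,99.5]).round(4))
E
python3 d.py
```

```text
6.75 [ 0.628  -0.0801  0.3441] [[-0.0129, 0.9999, -0.0026], [0.9999, 0.0129, 0.0011], [0.0012, -0.0026, -1.0]]
empty_tube 0.95 3303 x at yc 0.6242 yc -0.0135 yr [-0.0475  0.0204] slope -0.0229 z 0.0455 res 0.0005
orange_tube 0.58 4111 x at yc 0.5605 yc -0.0242 yr [-0.0663  0.0179] slope -0.0153 z 0.0453 res 0.0005
green_tube 0.96 4190 x at yc 0.4965 yc -0.0257 yr [-0.068   0.0167] slope -0.0144 z 0.0449 res 0.0005
full_tube 0.55 14080 x at yc 0.6265 yc -0.0771 yr [-0.1303 -0.024 ] slope -0.0174 z 0.2234 res 0.0035
plate 3180 [ 0.5355 -0.0727  0.0745] slope 0.0157 y@.626 -0.0713 resid pct [-0.0065  0.0053] x [0.4616 0.6599]
plate 5735 [0.5626 0.0245 0.0747] slope 0.0145 y@.626 0.0254 resid pct [-0.0058  0.006 ] x [0.4607 0.6588]
```

View pics/w2.png

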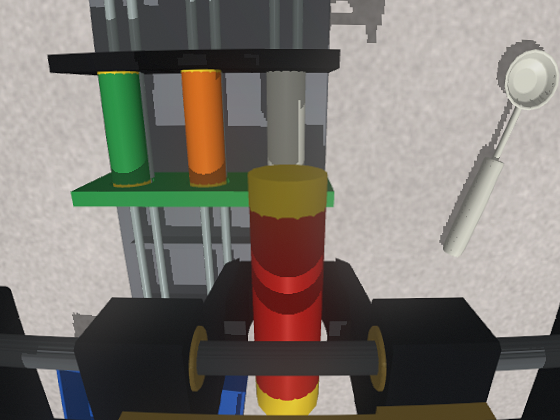

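>>> {"api": "apply_moves", "payload": {
  "deltas": [
    {"delta_pos":[-0.15,-6.5,0],"dr":[0,0,0.002]},
    {"delta_pos":[-0.15,-6.5,0],"dr":[0,0,0.002]},
    {"delta_pos":[-0.15,-6.5,-4],"dr":[0,0,0.002]},
    {"delta_pos":[-0.15,-6.5,-8],"dr":[0,0,0.002]},
    {"delta_pos":[-0.15,-6.5,-11],"dr":[0,0,0.002]},
    {"delta_pos":[-0.15,-6.5,-11],"dr":[0,0,0.002]},
    {"delta_pos":[-0.15,-6.5,-11],"dr":[0,0,0.002]},
    {"delta_pos":[-0.15,-6.5,-11],"dr":[0,0,0.002]}
  ]
}}

```text
t: 8.0
ee_pos: [0.627, -0.1448, 0.238]
orientation: [[-0.016, 1.0, 0.003], [1.0, 0.016, -0.001], [-0.001, 0.003, -1.0]]
force: [0.6, -0.6, -1.0]
grip_width: 0.0292
finger_force: 30.0
```

```bash
cat > e.py <<'E'
from h import *
from w import tube
s=r.state(); print(s['t'],s['ee_pos'].round(4),s['force'].round(2))
tube('full_tube',.08,'scene'); im=tube('full_tube',.08,'side')
cv2.imwrite('pics/s3.png',cv2.resize(im[150:320,200:400],None,fx=3,fy=3))
E
python3 e.py
```

```text
8.0 [ 0.627  -0.1448  0.238 ] [ 0.64 -0.62 -1.02]
full_tube 0.66 172 x at yc 0.628 yc -0.1425 yr [-0.1966 -0.0885] slope -0.0103 z 0.0876 res 0.0011
full_tube 0.57 222 x at yc 0.6296 yc -0.1738 yr [-0.2009 -0.1467] slope -0.0216 z 0.0889 res 0.0022
```

>>> {"api": "apply_moves", "payload": {
  "deltas": [
    {"delta_pos":[-0.05,0,-2],"dr":[0,0,0]},
    {"delta_pos":[-0.05,0,-3.4],"dr":[0,0,0]},
    {"delta_pos":[-0.05,0,-4.0],"dr":[0,0,0]},
    {"delta_pos":[-0.05,0,-4.2],"dr":[0,0,0]},
    {"delta_pos":[-0.05,0,-4.2],"dr":[0,0,0]}
  ]
}}

```text
t: 8.7
ee_pos: [0.6264, -0.1447, 0.1944]
orientation: [[-0.016, 1.0, 0.001], [1.0, 0.016, -0.0], [-0.0, 0.001, -1.0]]
force: [0.9, 1.3, 1.3]
grip_width: 0.0286
finger_force: 30.0
```

```bash
python3 e.py
```

```text
8.7 [ 0.6264 -0.1447  0.1944] [0.93 1.26 1.26]
full_tube 0.59 135 x at yc 0.6262 yc -0.101 yr [-0.1138 -0.0882] slope 0.0079 z 0.0446 res 0.0014
full_tube 0.78 189 x at yc 0.6283 yc -0.1741 yr [-0.2004 -0.1478] slope -0.0448 z 0.0452 res 0.0021
```

View pics/s3.png

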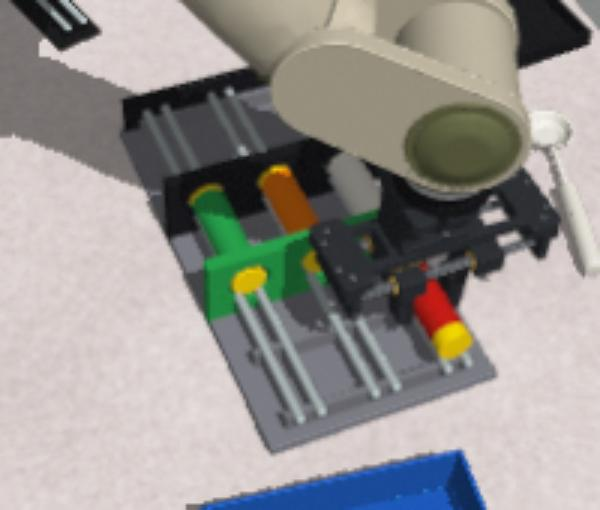

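>>> {"api": "apply_moves", "payload": {
  "deltas": [
    {"delta_pos":[0,0,-0.05],"dr":[0,0,0]},
    {"delta_pos":[0,0,-0.05],"dr":[0,0,0]},
    {"delta_pos":[0,0,-0.05],"dr":[0,0,0]},
    {"delta_pos":[0,0,-0.05],"dr":[0,0,0]}
  ],
  "gripper": 0.5
}}

```text
t: 9.3
ee_pos: [0.6259, -0.1448, 0.193]
orientation: [[-0.016, 1.0, -0.001], [1.0, 0.016, 0.0], [0.0, -0.001, -1.0]]
force: [1.1, -0.7, -0.6]
grip_width: 0.0441
finger_force: 0.0
```

>>> {"api": "apply_moves", "payload": {
  "deltas": [
    {"delta_pos":[0,0,2],"dr":[0,0,0]},
    {"delta_pos":[0,0,6],"dr":[0,0,0]},
    {"delta_pos":[0,0,10],"dr":[0,0,0]},
    {"delta_pos":[0,0,12],"dr":[0,0,0]},
    {"delta_pos":[0,0,12],"dr":[0,0,0]}
  ]
}}

```text
t: 9.8
ee_pos: [0.6262, -0.1448, 0.3164]
orientation: [[-0.016, 1.0, 0.005], [1.0, 0.016, -0.002], [-0.002, 0.005, -1.0]]
force: [-0.2, 0.4, 0.1]
grip_width: 0.044
finger_force: 0.0
```

```bash
python3 w.py full_tube .045 w4; python3 -c "
from h import *
print(r.state()['joint_pos'])"
```

```text
9.8 [ 0.6262 -0.1448  0.3164] [[-0.016, 0.9999, 0.0054], [0.9999, 0.016, -0.0024], [-0.0025, 0.0053, -1.0]] 0.04404958481098334 [-0.22  0.43  0.08]
full_tube 0.76 5329 x at yc 0.6242 yc -0.1431 yr [-0.1967 -0.0895] slope -0.0143 z 0.0407 res 0.0005
[-4.11193428e-01  6.13829227e-01  1.16337940e+00 -7.54748880e-05
  1.36544990e+00 -4.27164707e-01]
```

>>> {"api": "apply_moves", "payload": {
  "deltas": [
    {"delta_pos":[0.15,-9.1,0],"dr":[0,0,-1.571]},
    {"delta_pos":[0.15,-9.1,0],"dr":[0,0,-1.571]},
    {"delta_pos":[0.15,-9.1,0],"dr":[0,0,-1.571]},
    {"delta_pos":[0.15,-9.1,0],"dr":[0,0,-1.571]},
    {"delta_pos":[0.15,-9.1,0],"dr":[0,0,-1.571]},
    {"delta_pos":[0.15,-9.1,0],"dr":[0,0,-1.571]},
    {"delta_pos":[0.15,-9.1,0],"dr":[0,0,-1.571]},
    {"delta_pos":[0.15,-9.1,0],"dr":[0,0,-1.571]},
    {"delta_pos":[0.15,-9.1,0],"dr":[0,0,-1.571]},
    {"delta_pos":[0.15,-9.1,0],"dr":[0,0,-1.571]},
    {"delta_pos":[0.15,-9.1,0],"dr":[0,0,-1.571]},
    {"delta_pos":[0.15,-9.1,0],"dr":[0,0,-1.571]},
    {"delta_pos":[0.15,-9.1,0],"dr":[0,0,-1.571]},
    {"delta_pos":[0.15,-9.1,0],"dr":[0,0,-1.571]}
  ],
  "gripper": 0.0
}}

```text
t: 11.3
ee_pos: [0.6275, -0.2358, 0.3124]
orientation: [[1.0, 0.017, -0.001], [0.017, -1.0, 0.001], [-0.001, -0.001, -1.0]]
force: [-0.7, 1.0, 1.3]
grip_width: 0.0003
finger_force: 0.0
```

```bash
python3 w.py full_tube .045 w5; python3 e.py
```

```text
11.3 [ 0.6275 -0.2358  0.3124] [[0.9998, 0.0173, -0.0011], [0.0173, -0.9998, 0.0007], [-0.0011, -0.0007, -1.0]] 0.00033759869640821716 [-0.68  0.97  1.28]
full_tube 0.75 5637 x at yc 0.6262 yc -0.1464 yr [-0.2005 -0.0924] slope -0.0173 z 0.045 res 0.0006
11.4 [ 0.6275 -0.2358  0.3129] [-0.42  0.12  0.75]
full_tube 0.97 563 x at yc 0.6277 yc -0.1426 yr [-0.1962 -0.0891] slope -0.0085 z 0.0441 res 0.0011
full_tube 0.6 368 x at yc 0.6288 yc -0.147 yr [-0.1999 -0.0942] slope -0.0154 z 0.045 res 0.0017
```

View pics/w5.png

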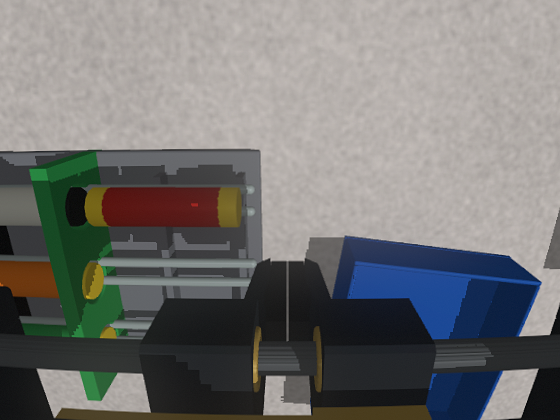

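>>> {"api": "apply_moves", "payload": {
  "deltas": [
    {"delta_pos":[0,0,-4],"dr":[0,0,0]},
    {"delta_pos":[0,0,-8],"dr":[0,0,0]},
    {"delta_pos":[0,0,-10],"dr":[0,0,0]},
    {"delta_pos":[0,0,-10.6],"dr":[0,0,0]},
    {"delta_pos":[0,0,-10.6],"dr":[0,0,0]},
    {"delta_pos":[0,0,-10.6],"dr":[0,0,0]}
  ]
}}

```text
t: 12.2
ee_pos: [0.6279, -0.2359, 0.2088]
orientation: [[1.0, 0.016, 0.002], [0.016, -1.0, -0.001], [0.002, 0.001, -1.0]]
force: [-0.1, 0.2, 0.9]
grip_width: 0.0004
finger_force: 0.0
```

>>> {"api": "apply_moves", "payload": {
  "deltas": [
    {"delta_pos":[0,1,0],"dr":[0,0,0]},
    {"delta_pos":[0,2,0],"dr":[0,0,0]},
    {"delta_pos":[-0.05,3,0],"dr":[0,0,0]},
    {"delta_pos":[-0.05,4,0],"dr":[0,0,0]},
    {"delta_pos":[-0.07,4.5,0],"dr":[0,0,0]},
    {"delta_pos":[-0.07,5,0],"dr":[0,0,0]},
    {"delta_pos":[-0.07,5,0],"dr":[0,0,0]}
  ]
}}

```text
t: 12.9
ee_pos: [0.6269, -0.1851, 0.2072]
orientation: [[1.0, 0.016, -0.0], [0.016, -1.0, 0.0], [-0.0, -0.0, -1.0]]
force: [0.6, 0.2, 0.3]
grip_width: 0.0001
finger_force: 0.0
```

```bash
python3 e.py; python3 -c "
from w import *
tube('full_tube',.045); tube('empty_tube',.045,'side')"
```

```text
12.9 [ 0.6269 -0.1851  0.2072] [0.63 0.16 0.26]
full_tube 0.76 415 x at yc 0.6271 yc -0.1122 yr [-0.1632 -0.0611] slope -0.021 z 0.0442 res 0.0011
full_tube 0.37 74 x at yc 0.6274 yc -0.0167 yr [-0.0427  0.0094] slope 0.0052 z 0.0458 res 0.0015
full_tube 0.7 11981 x at yc 0.6255 yc -0.1228 yr [-0.1699 -0.0757] slope -0.0131 z 0.0448 res 0.0005
none
```

View pics/s3.png

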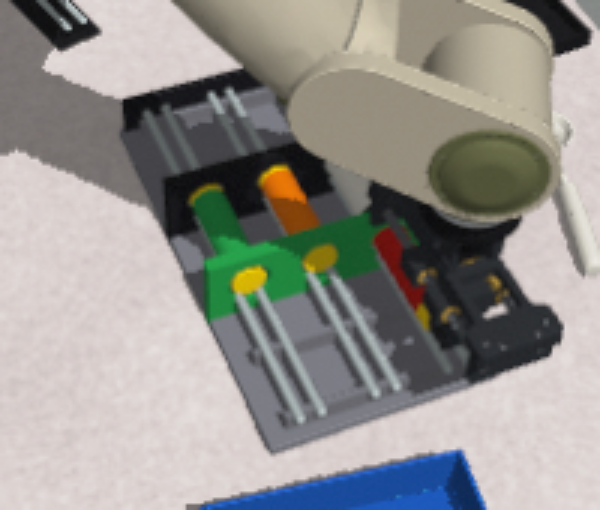

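>>> {"api": "apply_moves", "payload": {
  "deltas": [
    {"delta_pos":[0,0.5,0],"dr":[0,0,0]},
    {"delta_pos":[0,1.2,0],"dr":[0,0,0]},
    {"delta_pos":[0,2,0],"dr":[0,0,0]},
    {"delta_pos":[-0.05,3,0],"dr":[0,0,0]},
    {"delta_pos":[-0.05,4,0],"dr":[0,0,0]},
    {"delta_pos":[-0.05,5,0],"dr":[0,0,0]},
    {"delta_pos":[-0.1,5.8,0],"dr":[0,0,0]},
    {"delta_pos":[-0.1,6.6,0],"dr":[0,0,0]},
    {"delta_pos":[-0.1,7.2,0],"dr":[0,0,0]},
    {"delta_pos":[-0.1,7.7,0],"dr":[0,0,0]},
    {"delta_pos":[-0.1,8,0],"dr":[0,0,0]},
    {"delta_pos":[-0.1,8.2,0],"dr":[0,0,0]},
    {"delta_pos":[-0.1,8.2,0],"dr":[0,0,0]}
  ]
}}

```text
t: 14.6
ee_pos: [0.6259, -0.1037, 0.2072]
orientation: [[1.0, 0.016, -0.0], [0.016, -1.0, 0.0], [-0.0, -0.0, -1.0]]
force: [0.1, -1.1, 0.6]
grip_width: 0.0003
finger_force: 0.0
```

```bash
cat > g.py <<'E'
from w import *
s=r.state(); print(s['t'],s['ee_pos'].round(4),s['force'].round(2))
tube('full_tube',.045); tube('empty_tube',.045); im=tube('full_tube',.045,'scene'); tube('empty_tube',.045,'scene'); 
E
python3 g.py
```

```text
14.6 [ 0.6259 -0.1037  0.2072] [ 0.07 -1.12  0.57]
full_tube 0.62 11152 x at yc 0.6244 yc -0.0347 yr [-0.0886  0.0193] slope -0.0134 z 0.0447 res 0.0005
empty_tube 0.53 97 x at yc 0.6212 yc 0.0236 yr [0.0211 0.0261] slope -0.5444 z 0.045 res 0.0004
full_tube 0.93 365 x at yc 0.6261 yc -0.023 yr [-0.062  0.016] slope -0.0122 z 0.0442 res 0.0011
empty_tube 0.93 514 x at yc 0.6251 yc 0.0823 yr [0.0365 0.1282] slope -0.0116 z 0.0441 res 0.0011
```

>>> {"api": "apply_moves", "payload": {
  "deltas": [
    {"delta_pos":[0,0.3,0],"dr":[0,0,0]},
    {"delta_pos":[0,0.6,0],"dr":[0,0,0]},
    {"delta_pos":[0,0.8,0],"dr":[0,0,0]},
    {"delta_pos":[0,0.9,0],"dr":[0,0,0]},
    {"delta_pos":[0,0.9,0],"dr":[0,0,0]},
    {"delta_pos":[0,0.9,0],"dr":[0,0,0]}
  ]
}}

```text
t: 15.6
ee_pos: [0.6259, -0.0947, 0.2072]
orientation: [[1.0, 0.016, -0.0], [0.016, -1.0, 0.0], [-0.0, -0.0, -1.0]]
force: [-0.6, 0.0, 0.4]
grip_width: 0.0003
finger_force: 0.0
```

>>> {"api": "apply_moves", "payload": {
  "deltas": [
    {"delta_pos":[0,0.1,0],"dr":[0,0,0]},
    {"delta_pos":[0,0.1,0],"dr":[0,0,0]},
    {"delta_pos":[0,0.1,0],"dr":[0,0,0]}
  ]
}}

```text
t: 15.9
ee_pos: [0.6258, -0.0943, 0.2073]
orientation: [[1.0, 0.016, 0.0], [0.016, -1.0, -0.001], [0.0, 0.001, -1.0]]
force: [-1.4, -5.7, 0.2]
grip_width: 0.0005
finger_force: 2.6
```

>>> {"api": "apply_moves", "payload": {
  "deltas": [
    {"delta_pos":[0,0.1,0],"dr":[0,0,0]},
    {"delta_pos":[0,0.1,0],"dr":[0,0,0]},
    {"delta_pos":[0,0.1,0],"dr":[0,0,0]}
  ]
}}

```text
t: 16.2
ee_pos: [0.6258, -0.0941, 0.2073]
orientation: [[1.0, 0.015, 0.0], [0.015, -1.0, -0.002], [0.0, 0.002, -1.0]]
force: [-1.7, -9.6, -0.4]
grip_width: 0.0005
finger_force: 4.8
```

```bash
python3 g.py
```

```text
16.2 [ 0.6258 -0.0941  0.2073] [-1.67 -9.6  -0.44]
full_tube 0.95 10907 x at yc 0.6242 yc -0.0283 yr [-0.0794  0.0227] slope -0.012 z 0.0447 res 0.0004
none
full_tube 0.74 328 x at yc 0.4981 yc -0.019 yr [-0.0546  0.0165] slope -0.0116 z 0.044 res 0.0013
empty_tube 0.87 549 x at yc 0.6249 yc 0.0866 yr [0.0365 0.1367] slope -0.0127 z 0.044 res 0.0011
```

>>> {"api": "apply_moves", "payload": {
  "deltas": [
    {"delta_pos":[0,-1,0],"dr":[0,0,0]},
    {"delta_pos":[0,-3,0],"dr":[0,0,0]},
    {"delta_pos":[0,-3,1],"dr":[0,0,0]},
    {"delta_pos":[0,-3,6],"dr":[0,0,0]},
    {"delta_pos":[0,-3,10.5],"dr":[0,0,0]},
    {"delta_pos":[0,-3,10.5],"dr":[0,0,0]}
  ]
}}

```text
t: 17.2
ee_pos: [0.6263, -0.1231, 0.3196]
orientation: [[1.0, 0.016, 0.012], [0.016, -1.0, -0.004], [0.012, 0.004, -1.0]]
force: [0.2, -0.2, 0.7]
grip_width: 0.0004
finger_force: 0.0
```

>>> {"api": "apply_moves", "payload": {
  "deltas": [
    {"delta_pos":[-0.3,21.2,0],"dr":[0,0,1.571]},
    {"delta_pos":[-0.3,21.2,0],"dr":[0,0,1.571]},
    {"delta_pos":[-0.3,21.2,0],"dr":[0,0,1.571]},
    {"delta_pos":[-0.3,21.2,0],"dr":[0,0,1.571]},
    {"delta_pos":[-0.3,21.2,0],"dr":[0,0,1.571]},
    {"delta_pos":[-0.3,21.2,0],"dr":[0,0,1.571]},
    {"delta_pos":[-0.3,21.2,0],"dr":[0,0,1.571]},
    {"delta_pos":[-0.3,21.2,0],"dr":[0,0,1.571]},
    {"delta_pos":[-0.3,21.2,0],"dr":[0,0,1.571]},
    {"delta_pos":[-0.3,21.2,0],"dr":[0,0,1.571]},
    {"delta_pos":[-0.3,21.2,0],"dr":[0,0,1.571]},
    {"delta_pos":[-0.3,21.2,0],"dr":[0,0,1.571]},
    {"delta_pos":[-0.3,21.2,0],"dr":[0,0,1.571]},
    {"delta_pos":[-0.3,21.2,0],"dr":[0,0,1.571]}
  ],
  "gripper": 0.55
}}

```text
t: 18.6
ee_pos: [0.6228, 0.0892, 0.3122]
orientation: [[-0.014, 1.0, -0.0], [1.0, 0.014, 0.0], [0.0, -0.0, -1.0]]
force: [-0.3, -0.2, -0.1]
grip_width: 0.0483
finger_force: 0.0
```

```bash
cat >> g.py <<'E'
im,d=r.snapshot('wrist'); cv2.imwrite('pics/w6.png',im); tube('full_tube',.045,'side')
E
python3 g.py
```

```text
18.6 [0.6228 0.0892 0.3122] [-0.3  -0.21 -0.1 ]
full_tube 0.86 1097 x at yc 0.6245 yc -0.0307 yr [-0.0686  0.0073] slope -0.0143 z 0.0447 res 0.0004
empty_tube 0.92 5489 x at yc 0.6231 yc 0.0866 yr [0.0329 0.1402] slope -0.0137 z 0.0447 res 0.0006
full_tube 0.9 435 x at yc 0.6259 yc -0.0218 yr [-0.0617  0.0182] slope -0.0079 z 0.0441 res 0.0011
empty_tube 0.77 411 x at yc 0.6248 yc 0.0867 yr [0.0366 0.1367] slope -0.0131 z 0.0443 res 0.0011
full_tube 0.82 247 x at yc 0.6275 yc -0.0304 yr [-0.0805  0.0197] slope -0.0219 z 0.0451 res 0.002
```

View pics/w6.png

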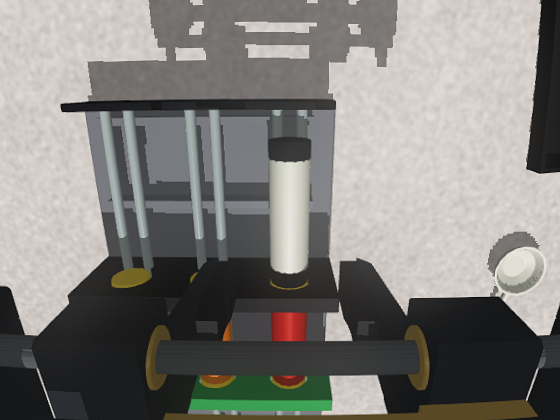

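>>> {"api": "apply_moves", "payload": {
  "deltas": [
    {"delta_pos":[0,0,-4],"dr":[0,0,0]},
    {"delta_pos":[0,0,-8],"dr":[0,0,0]},
    {"delta_pos":[0,0,-10.5],"dr":[0,0,0]},
    {"delta_pos":[0,0,-11.6],"dr":[0,0,0]},
    {"delta_pos":[0,0,-11.6],"dr":[0,0,0]},
    {"delta_pos":[0,0,-11.6],"dr":[0,0,0]}
  ]
}}

```text
t: 19.75
ee_pos: [0.6233, 0.0892, 0.1975]
orientation: [[-0.016, 1.0, 0.002], [1.0, 0.016, -0.0], [-0.0, 0.002, -1.0]]
force: [0.6, -0.4, 1.3]
grip_width: 0.0479
finger_force: 0.0
```

>>> {"api": "apply_moves", "payload": {
  "deltas": [
    {"delta_pos":[0,0,0],"dr":[0,0,0]},
    {"delta_pos":[0,0,0],"dr":[0,0,0]},
    {"delta_pos":[0,0,0],"dr":[0,0,0]},
    {"delta_pos":[0,0,0],"dr":[0,0,0]},
    {"delta_pos":[0,0,0],"dr":[0,0,0]},
    {"delta_pos":[0,0,0],"dr":[0,0,0]}
  ],
  "gripper": 0.1
}}

```text
t: 20.35
ee_pos: [0.6235, 0.0892, 0.1976]
orientation: [[-0.016, 1.0, 0.004], [1.0, 0.016, -0.0], [-0.0, 0.004, -1.0]]
force: [3.9, 0.5, 5.5]
grip_width: 0.0292
finger_force: 30.0
```

>>> {"api": "apply_moves", "payload": {
  "deltas": [
    {"delta_pos":[0,0,1],"dr":[0,0,0]},
    {"delta_pos":[0,0,4],"dr":[0,0,0]},
    {"delta_pos":[0,0,9],"dr":[0,0,0]},
    {"delta_pos":[0,0,13.5],"dr":[0,0,0]},
    {"delta_pos":[0,0,14],"dr":[0,0,0]},
    {"delta_pos":[0,0,14],"dr":[0,0,0]}
  ]
}}

```text
t: 20.95
ee_pos: [0.6224, 0.0893, 0.3374]
orientation: [[-0.016, 1.0, 0.001], [1.0, 0.016, -0.0], [-0.0, 0.001, -1.0]]
force: [0.2, 0.8, -1.2]
grip_width: 0.0296
finger_force: 30.0
```

>>> {"api": "apply_moves", "payload": {
  "deltas": [
    {"delta_pos":[-14.2,-44.2,0],"dr":[0,0,-0.133]},
    {"delta_pos":[-14.2,-44.2,0],"dr":[0,0,-0.133]},
    {"delta_pos":[-14.2,-44.2,0],"dr":[0,0,-0.133]},
    {"delta_pos":[-14.2,-44.2,0],"dr":[0,0,-0.133]},
    {"delta_pos":[-14.2,-44.2,0],"dr":[0,0,-0.133]},
    {"delta_pos":[-14.2,-44.2,0],"dr":[0,0,-0.133]},
    {"delta_pos":[-14.2,-44.2,0],"dr":[0,0,-0.133]},
    {"delta_pos":[-14.2,-44.2,0],"dr":[0,0,-0.133]},
    {"delta_pos":[-14.2,-44.2,0],"dr":[0,0,-0.133]},
    {"delta_pos":[-14.2,-44.2,0],"dr":[0,0,-0.133]},
    {"delta_pos":[-14.2,-44.2,0],"dr":[0,0,-0.133]},
    {"delta_pos":[-14.2,-44.2,0],"dr":[0,0,-0.133]},
    {"delta_pos":[-14.2,-44.2,-4],"dr":[0,0,-0.133]},
    {"delta_pos":[-14.2,-44.2,-6],"dr":[0,0,-0.133]},
    {"delta_pos":[-14.2,-44.2,-6],"dr":[0,0,-0.133]},
    {"delta_pos":[-14.2,-44.2,-6],"dr":[0,0,-0.133]}
  ]
}}

```text
t: 22.55
ee_pos: [0.4816, -0.3516, 0.2768]
orientation: [[0.115, 0.993, 0.0], [0.993, -0.115, 0.0], [0.0, 0.0, -1.0]]
force: [-0.5, -0.3, 0.2]
grip_width: 0.0291
finger_force: 30.0
```

```bash
python3 -c "
from w import *
im=tube('empty_tube',.12,'side'); tube('empty_tube',.12,'scene')
cv2.imwrite('pics/s7.png',cv2.resize(im[150:420,150:450],None,fx=2,fy=2))"
```

```text
empty_tube 0.83 373 x at yc 0.4852 yc -0.3777 yr [-0.4056 -0.3499] slope -0.2689 z 0.1164 res 0.0042
empty_tube 0.81 189 x at yc 0.4842 yc -0.321 yr [-0.34   -0.3021] slope 0.3265 z 0.1385 res 0.0028
```

View pics/s7.png

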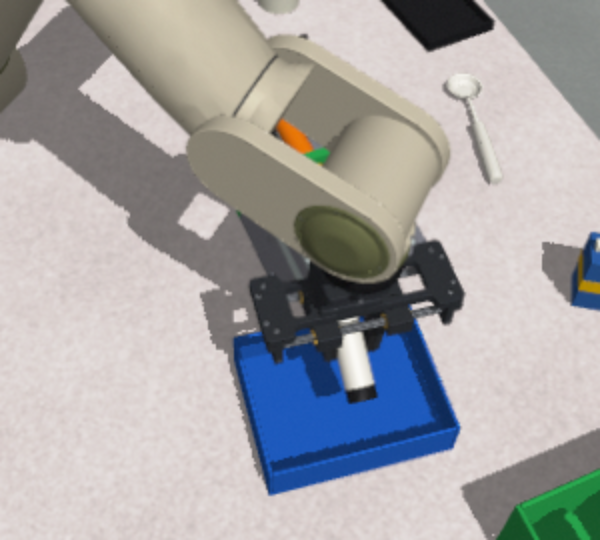

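```bash
python3 -c "
from h import *
for n in ['side','scene','wrist']:
    im,d=r.snapshot(n); t=r.trace(n,'empty_tube')
    if not t: print(n,0); continue
    P=pts(n,cv2.erode(t[0]['mask'].astype(np.uint8),np.ones((3,3)))>0,d); y=P[:,1]
    for a in np.arange(-.44,-.26,.01):
        Q=P[(y>=a)&(y<a+.01)]
        if len(Q)>4: print(n,a.round(2),len(Q),np.percentile(Q[:,2],[10,50,95]).round(4),Q[:,0].mean().round(3))
"
```

```text
side -0.41 31 [0.1088 0.1117 0.1154] 0.476
side -0.4 72 [0.1102 0.1153 0.1195] 0.475
side -0.39 71 [0.1146 0.1201 0.125 ] 0.475
side -0.38 74 [0.1189 0.1246 0.1293] 0.476
side -0.37 72 [0.1244 0.1298 0.1346] 0.476
side -0.36 40 [0.1317 0.1348 0.1386] 0.479
scene 0
wrist -0.39 34 [0.1139 0.1168 0.1193] 0.478
wrist -0.38 429 [0.1198 0.1249 0.1283] 0.477
wrist -0.37 628 [0.1253 0.1297 0.1334] 0.478
wrist -0.36 764 [0.1303 0.1352 0.1388] 0.479
wrist -0.35 926 [0.1358 0.1403 0.1439] 0.48
wrist -0.34 1121 [0.141  0.1456 0.1492] 0.481
wrist -0.33 1378 [0.1463 0.1509 0.1544] 0.483
wrist -0.32 2286 [0.1515 0.1552 0.1581] 0.484
wrist -0.31 3237 [0.1377 0.1451 0.1528] 0.484
wrist -0.3 8 [0.1339 0.1345 0.1355] 0.483
```

>>> {"api": "apply_moves", "payload": {
  "deltas": [
    {"delta_pos":[0.1,1.5,0],"dr":[-0.116,0.013,0]},
    {"delta_pos":[0.2,3,0],"dr":[-0.232,0.027,0]},
    {"delta_pos":[0.3,4.5,-1],"dr":[-0.348,0.04,0]},
    {"delta_pos":[0.3,4.5,-3],"dr":[-0.348,0.04,0]},
    {"delta_pos":[0.3,4.5,-5],"dr":[-0.348,0.04,0]},
    {"delta_pos":[0.3,4.5,-5],"dr":[-0.348,0.04,0]},
    {"delta_pos":[0.3,4.5,-5],"dr":[-0.348,0.04,0]}
  ]
}}

```text
t: 23.75
ee_pos: [0.484, -0.308, 0.2266]
orientation: [[0.11, 0.993, -0.039], [0.933, -0.117, -0.341], [-0.343, 0.001, -0.939]]
force: [0.8, -0.3, -0.4]
grip_width: 0.0292
finger_force: 30.0
```

```bash
cat > k.py <<'E'
from h import *
print(r.state()['ee_pos'])
for n in ['side','wrist']:
    im,d=r.snapshot(n); t=r.trace(n,'empty_tube')
    if not t: print(n,0); continue
    P=pts(n,cv2.erode(t[0]['mask'].astype(np.uint8),np.ones((3,3)))>0,d); y=P[:,1]
    for a in np.arange(-.44,-.26,.02):
        Q=P[(y>=a)&(y<a+.02)]
        if len(Q)>4: print(n,a.round(2),len(Q),np.percentile(Q[:,2],[10,50,95]).round(4),Q[:,0].mean().round(3))
E
python3 k.py
```

```text
[ 0.4839673  -0.30801227  0.22662971]
side -0.42 133 [0.0816 0.0872 0.0911] 0.471
side -0.4 125 [0.0862 0.0909 0.0941] 0.472
side -0.38 110 [0.0904 0.0934 0.0969] 0.474
side -0.36 89 [0.0929 0.0961 0.1001] 0.478
side -0.34 21 [0.0973 0.0994 0.1046] 0.481
side -0.32 12 [0.0978 0.0996 0.103 ] 0.489
wrist -0.4 260 [0.0856 0.0893 0.0934] 0.476
wrist -0.38 1159 [0.0895 0.0938 0.096 ] 0.476
wrist -0.36 1629 [0.0919 0.0965 0.0989] 0.478
wrist -0.34 2289 [0.0946 0.0991 0.1013] 0.48
wrist -0.32 5676 [0.081  0.0939 0.1023] 0.482
```

>>> {"api": "apply_moves", "payload": {
  "deltas": [
    {"delta_pos":[0,0,-2.5],"dr":[0,0,0]},
    {"delta_pos":[0,0,-4.2],"dr":[0,0,0]},
    {"delta_pos":[0,0,-5.1],"dr":[0,0,0]},
    {"delta_pos":[0,0,-5.6],"dr":[0,0,0]},
    {"delta_pos":[0,0,-5.6],"dr":[0,0,0]}
  ]
}}

```text
t: 24.45
ee_pos: [0.484, -0.308, 0.1707]
orientation: [[0.11, 0.993, -0.039], [0.933, -0.116, -0.342], [-0.344, 0.002, -0.939]]
force: [-0.7, -1.9, 2.2]
grip_width: 0.0295
finger_force: 30.0
```

```bash
python3 k.py
```

```text
[ 0.48404588 -0.30802061  0.17070539]
side -0.42 101 [0.0287 0.0336 0.0371] 0.47
side -0.4 114 [0.0303 0.0349 0.0392] 0.472
side -0.38 102 [0.0336 0.0376 0.0409] 0.475
side -0.36 81 [0.0378 0.0407 0.0428] 0.478
side -0.34 10 [0.0411 0.0433 0.046 ] 0.483
wrist -0.4 248 [0.0295 0.0332 0.0374] 0.475
wrist -0.38 1174 [0.0332 0.0376 0.0398] 0.476
wrist -0.36 1664 [0.0356 0.04   0.0423] 0.478
wrist -0.34 2324 [0.0381 0.0425 0.0447] 0.48
wrist -0.32 5656 [0.0243 0.0373 0.0455] 0.482
```

>>> {"api": "apply_moves", "payload": {
  "deltas": [
    {"delta_pos":[0,0,0],"dr":[0,0,0]},
    {"delta_pos":[0,0,0],"dr":[0,0,0]},
    {"delta_pos":[0,0,0],"dr":[0,0,0]},
    {"delta_pos":[0,0,0],"dr":[0,0,0]},
    {"delta_pos":[0,0,0],"dr":[0,0,0]}
  ],
  "gripper": 0.65
}}

```text
t: 25.15
ee_pos: [0.4839, -0.3077, 0.1702]
orientation: [[0.11, 0.993, -0.039], [0.933, -0.117, -0.341], [-0.343, 0.001, -0.939]]
force: [-0.0, 0.5, 1.1]
grip_width: 0.0573
finger_force: 0.0
```

>>> {"api": "apply_moves", "payload": {
  "deltas": [
    {"delta_pos":[0,0.5,1.5],"dr":[0,0,0]},
    {"delta_pos":[0,1.5,4.5],"dr":[0,0,0]},
    {"delta_pos":[0,2,9],"dr":[0,0,0]},
    {"delta_pos":[-5,2,13.5],"dr":[0.12,-0.013,0]},
    {"delta_pos":[-10,2,18],"dr":[0.24,-0.027,0]},
    {"delta_pos":[-15,2,20],"dr":[0.348,-0.04,0]},
    {"delta_pos":[-15,2,20],"dr":[0.348,-0.04,0]},
    {"delta_pos":[-15,2,20],"dr":[0.348,-0.04,0]}
  ]
}}

```text
t: 25.95
ee_pos: [0.3315, -0.2871, 0.3735]
orientation: [[0.119, 0.993, 0.003], [0.993, -0.119, -0.004], [-0.004, 0.003, -1.0]]
force: [0.2, 0.7, 0.6]
grip_width: 0.0574
finger_force: 0.0
```

```bash
python3 a.py | grep -v rack_
```

```text
scene [1.06419106 0.04026184 0.86507101]
rack 0.85 [194.7, 162.0, 364.5, 263.5] med [ 0.578 -0.009  0.011] min [ 0.458 -0.211  0.001] max [0.665 0.164 0.078] o (array([282.3, 216.6]), array([ 0.5587, -0.0196,  0.    ]))
full_tube 0.64 [259.9, 221.9, 298.7, 238.8] med [ 0.633 -0.025  0.057] min [ 0.618 -0.063  0.041] max [0.643 0.018 0.062] o (array([278.5, 230.3]), array([ 0.6158, -0.0218,  0.037 ]))
empty_tube 0.57 [127.5, 163.7, 172.8, 180.6] med [ 0.485 -0.353  0.03 ] min [ 0.468 -0.412  0.01 ] max [ 0.5   -0.304  0.037] o (array([150.2, 173. ]), array([ 0.4954, -0.3415,  0.045 ]))
orange_tube 0.84 [261.9, 198.9, 297.4, 214.8] med [ 0.57  -0.025  0.056] min [ 0.556 -0.061  0.044] max [0.578 0.015 0.062] o (array([281.5, 206.7]), array([ 0.5596, -0.0208,  0.045 ]))
green_tube 0.85 [261.1, 176.8, 301.9, 191.7] med [ 0.507 -0.025  0.056] min [ 0.488 -0.066  0.04 ] max [0.515 0.017 0.063] o (array([282.4, 184.1]), array([ 0.4981, -0.025 ,  0.045 ]))
rest 0.67 [418.2, 176.4, 469.4, 201.5] med [0.455 0.364 0.007] min [0.425 0.308 0.001] max [0.484 0.423 0.027] o (array([446.6, 190.2]), 
[... 948 characters left out ...]
2.1]), array([ 0.5639, -0.0257,  0.045 ]))
green_tube 0.83 [264.1, 208.6, 280.8, 235.8] med [ 0.495 -0.017  0.058] min [ 0.484 -0.052  0.047] max [0.506 0.017 0.064] o (array([297.4, 232.9]), array([ 0.5461, -0.0581,  0.045 ]))
rest 0.43 [277.8, 121.6, 302.4, 156.5] med [0.663 0.283 0.062] min [0.626 0.261 0.005] max [0.704 0.345 0.094] o None
bin 0.67 [265.5, 301.3, 376.4, 398.8] med [ 0.485 -0.351  0.006] min [ 0.372 -0.446 -0.001] max [ 0.585 -0.267  0.055] o (array([317.6, 351.4]), array([ 0.4759, -0.3523,  0.    ]))
cup 0.73 [275.5, 119.1, 305.7, 154.7] med [0.664 0.283 0.064] min [0.626 0.261 0.001] max [0.737 0.369 0.094] o (array([286.7, 149.3]), array([0.6612, 0.3128, 0.    ]))
27.9
```

```bash
python3 -c "
import cv2
im=cv2.imread('pics/side0.png'); cv2.imwrite('pics/f9.png',cv2.resize(im[180:400,230:400],None,fx=2.7,fy=2.7,interpolation=2))"
```

```text
(no output)
```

View pics/f9.png

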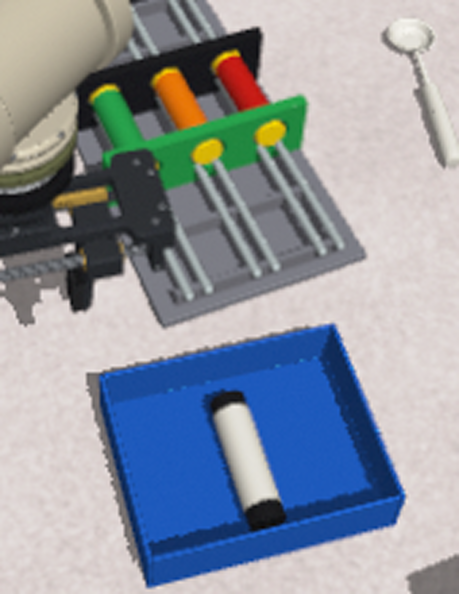

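The red tube sits in the rack with its yellow end at the green plate (crop 271,132), like the orange one (207,150). The empty tube lies flat in the bin (248,460).

```bash
python3 -c "
from rig import r
print(r.close_job())"
```

```text
the job is handed in; nothing more can be done
None
```

The job is handed in at about 28 s of the 67 s allowed: the red tube is flush in the rack in place of the empty one, the empty tube lies flat in the blue bin, and the orange tube, green tube and cup look unmoved in the final pictures.

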